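Lift a flanged bush on the cam-lift gauge stand

TASK

Slip the brass flanged bush, flange down, over the post of the blue cam-lift stand until it sits on the shoulder, and let go of it. Then swing the red-handled cam lever up to the cam's highest lift, where the lever stands upright over the red line, and keep holding it there for the height reading: finish with the gripper still holding the lever, as it springs back if released. Leave the other things on the bench where they are.

Things in the scene. Friction and masses are not known exactly. Their poses are not given: they have to be found in the camera images.
- bush: loose brass flanged bush, about 0.12 kg, lying flange down on the bench: flange 56 mm diameter and 6 mm thick, above it a hub 36 mm in diameter, 22 mm total height, through bore 21 mm. Origin at the centre of its underside, z up along the bore. Grip it by the hub.
- stand: cam-lift gauge stand, fixed: grey base 200 x 130 x 14 mm, blue uprights and bridge (top at 126 mm), steel post in the middle, lever on its -y side; on its +x side a rod 190 mm tall with a red pointer, tip 72 mm from the post axis, level with the bush top at highest lift. Origin under the post at bench height; lever rests toward -x, y along the cam shaft, z up. Place and yaw vary.
- seat (a point): centre of the shoulder (40 mm diameter) at the foot of the lifter's post, on which the bush must sit: 142 mm above the bench with the lever at rest, 158 mm at the highest lift (it rides on the lifter). The post is 18 mm in diameter and stands 28 mm above the shoulder, the last 7 mm tapered.
- cam_shaft (a point): fixed point on the axis of the lever's shaft, 110 mm to the -y side of the post, 66 mm above the bench; its x, y and z axes are those of the stand. The handle point circles round this point at a radius of 85 mm.
- handle (a point): middle of the free part of the red handle of the cam lever: a round bar 16 mm in diameter, parallel to the stand's y axis, free from 68 to 142 mm to the -y side of the post (this point at 110 mm). At rest it is 66 mm above the bench, on the stand's -x side.
- cam_lever (a joint): angle of the cam lever: 0 at rest (level, toward the stand's -x), pi/2 = 1.571 straight up, the highest lift; it turns on to 2.3, where the lift falls again. Handle from cam_shaft: (-85 cos q, 0, 85 sin q) mm in stand axes. Lift = 16 sin q mm. A spring turns it back to 0 (about 3 N at the handle at rest, 4 N upright).
- lifter (a joint): lift of the post in m: 0 with the lever at rest, 0.016 at the highest lift. Driven by the cam.
- spray_can: loose spray can with a green cap, 59 mm diameter, 225 mm tall, a bystander; origin under its centre
- tape_roll: loose roll of black tape, 55 mm diameter, 19 mm thick, a bystander; origin under its centre
- bearing: loose steel ball bearing, 47 mm diameter, 14 mm thick, a bystander; origin under its centre
- nut_big: loose grey hexagon nut, 33 mm across, 16 mm thick, a bystander; origin under its centre
- wood_block: loose brown wood block 60 x 120 x 45 mm (x, y, z), a bystander; origin under its centre
There are look-alikes about, which are no part of the job. Of the things shaped like the bush, the brass one is meant.

How it is judged:
By the outcome, as a careful person would: the job done as asked, in the order asked, and still so for the second after the job is handed in, while the arm keeps its last pose, push and grip.
It also fails if it takes over 64 s, if anything falls off the work surface, if the arm or the gripper's body presses on something with over 40 N, if the wrist force passes 120 N, or if a joint passes its speed limit or range.

ROBOT

A 6-joint arm with a two-finger parallel gripper is mounted at the origin on a cart in front of the work surface, level with it; the furniture and walls round the work are solid. World frame = base frame: x ahead of the robot, y to its left, z up, the work surface at z = 0. Lengths are in m, angles in rad, forces in N, time in s.
With the tool pointing down it reaches from about 0.25 to 0.725 m from the base axis. Payload 4 kg.
Tool frame: the origin (TCP) lies on the centre line of the jaws, within the pads' length; the fingertips stand 19 mm ahead of it and the grasp point (between the pads) is the TCP; z points along the fingers, y is the line along which they close (so a half turn about z gives the same grasp; the last joint's range is limited). The gripper opens to 85 mm and grips with 20 to 120 N. Pads are 22 mm wide; open, the fingers measure 114 mm over their backs; the gripper's body (76 mm by 85 mm) begins 54 mm behind the grasp point. The pads swing forward as they close: fully open they stand 13 mm farther back than shut.
Start: joints at [-1.337, 0.241, 0.005, 1.335, 0, 1.571], TCP at [0.116, -0.486, 0.227] pointing down, gripper open.
Joint ranges: [-2.72, 2.72], [-1.05, 1.87], [-1.09, 1.28], [-1.99, 2.15], [-1.42, 1.44], [-3.14, 3.14]. Speed limits (rad/s): [2.79, 2.79, 3.14, 3.14, 3.14, 3.14].

INTERFACE

Orientations are given as a unit quaternion [w, x, y, z].
In Python, from station import observe, camera, camera_info, sign_off, look_for, tip_of gives the robot as it stands.
- The arm moves only by the shell command python3 -m crank 'ROWS' [FORCE]. ROWS is JSON, a list of rows, each a list of 7 numbers: the shift along the world's x, y, z in m, then the turn, a rotation vector about the world's x, y, z in rad, then the finger opening in m, from 0 to 0.0854. In form: [[tx, ty, tz, ax, ay, az, fingers], ...]. A call has exactly 5 rows; each row is the pose to reach, as a shift and turn from the pose commanded when the call began; what a row does not reach only later rows make up. A row lasts 1/12 s, in which the tool goes at most 41.7 mm and 7.16 degrees, less where a joint would pass 70% of its speed; a pose out of reach is approached as far as the arm can. A call with a gripper value outside its range is refused whole. The fingers move at their own pace and stop on an object; FORCE is the grip in N (left out, the last holds). Time passes only in rows, so rows that repeat a pose let the fingers close, or fill a call up. It gives the time, the measured TCP pose, the force, the opening and the grip force at its end, in the units of the state.
- observe(): the state, without advancing time (a new reading comes with each control period).
- camera(name): name is "side" or "top" or "wrist"; returns (picture, depth): 384x512x3 uint8, red, green, blue; 384x512 float32, m along the optical axis (not along the pixel's ray), 0 where there is no reading.
- camera_info(name): a dict with "mtx" (3x3 intrinsics, pixels), "rvec" (rotation vector, rad) and "tvec" (3), from world to camera coordinates, as OpenCV has them. Camera axes: x right, y down, z forward; pixel columns grow to the right and rows downward; lengths in m; the calibration is good to about 2 mm. A picture is of the moment at which its call begins: read the wrist's pose just before it. camera_info takes no time and is no camera call; for the wrist camera it gives the pose at the moment of the call.
- sign_off(): hands the job in; it is judged then, once.
Trained networks look in the newest picture that a camera, given by its name, has taken for a name from the list of things; names that differ only in an ending like _2 or _b are one class to them, and where a whole thing is asked for, a point or a joint stands for the part that bears it (a point fixed in the world has none). Each returns a list of dicts, best first, with "confidence" (0 to 1); they miss things now and then, are a little off and sometimes report something else, mostly with a low value. They report only what shows in the picture. A call takes as long as a camera call. They do not tell look-alikes from the thing itself.
- look_for(label, camera): "extent" ([left, top, right, bottom] in pixels, round what is visible of it).
- tip_of(label, camera): "point" ([row, column] in pixels: a listed point, or the origin of a listed thing).
The state is a dict: "time_s": time; "joint_pos": joint angles; "qvel": joint speeds; "tau": joint torques, N m; "eef_pos": TCP position; "tcp_rot": TCP orientation; "force": force on the tool from outside, world axes, zero at the start; "ft_torque": the same for the moment, N m; "grip_width": finger opening in m; "grip_force": force on a finger pad.
Only numpy, scipy, OpenCV 4.12 (cv2) and the standard library are available. Lean on these libraries where they do the work, as an engineer would, in place of code of your own. Each camera call takes 0.05 s, during which the arm holds its last target. There are 200 camera calls.

## Working session

There is one attempt and no reset: what is moved stays moved. The work goes in short steps, Python scripts to look and compute and a shell command to move; the robot and the scene stay as the last step left them, time stands still between calls to the robot, and variables do not carry over. Pictures are saved under pics/ and viewed, at most 10 in all, crops included, and the job is handed in when it is done.

```bash
mkdir -p pics; cat > h.py <<'E'
import numpy as np, cv2
from station import *
def w2p(n,P,ci=None):
    ci=ci or camera_info(n)
    return cv2.projectPoints(np.float64(P).reshape(-1,3),np.float64(ci['rvec']),np.float64(ci['tvec']),np.float64(ci['mtx']),None)[0].reshape(-1,2)
def cloud(d,ci):
    K=np.float64(ci['mtx']);R=cv2.Rodrigues(np.float64(ci['rvec']))[0];t=np.float64(ci['tvec']).ravel()
    v,u=np.mgrid[:d.shape[0],:d.shape[1]]
    c=np.stack([(u-K[0,2])/K[0,0]*d,(v-K[1,2])/K[1,1]*d,d],-1)
    W=(c-t)@R; W[d<=0]=np.nan
    return W
def save(n,img,box=None,s=1):
    if box: img=img[box[1]:box[3],box[0]:box[2]]
    cv2.imwrite('pics/'+n+'.png',cv2.resize(img[...,::-1],None,fx=s,fy=s,interpolation=cv2.INTER_CUBIC))
E
python3 - <<'E'
from h import *
out=[]
for n in('top','side'):
    im,d=camera(n);np.savez(n,im=im,d=d);W=cloud(d,camera_info(n));out.append(im)
    for l in('bush','stand','seat','cam_shaft','handle','spray_can','wood_block','tape_roll','bearing','nut_big'):
        for r in tip_of(l,n)[:3]:
            p=r['point'];print(n,l,np.round(p),round(r['confidence'],2),W[int(p[0]),int(p[1])].round(3))
save('top',out[0],s=1.55);save('side',out[1],s=1.55)
E
```

```text
top bush [197. 177.] 0.72 [0.553 0.253 0.001]
top bush [231. 198.] 0.69 [0.429 0.182 0.007]
top bush [226. 172.] 0.68 [0.453 0.269 0.006]
top stand [191. 256.] 0.66 [ 0.536 -0.019  0.099]
top stand [206. 296.] 0.37 [ 0.49  -0.143  0.077]
top seat [181. 255.] 0.6 [ 0.552 -0.017  0.169]
top cam_shaft [179. 292.] 0.91 [ 0.597 -0.144 -0.003]
top handle [211. 298.] 0.85 [ 0.487 -0.157 -0.   ]
top spray_can [167. 184.] 0.72 [0.633 0.213 0.074]
top wood_block [204. 361.] 0.59 [ 0.493 -0.365  0.045]
top wood_block [190. 256.] 0.46 [ 0.537 -0.016  0.127]
top tape_roll [169. 317.] 0.61 [ 0.631 -0.233  0.   ]
top bearing [191. 256.] 0.66 [ 0.533 -0.019  0.127]
top bearing [229. 144.] 0.51 [0.445 0.364 0.001]
top nut_big [226. 335.] 0.63 [ 0.43  -0.282 -0.004]
top nut_big [180. 289.] 0.28 [ 0.597 -0.137 -0.005]
side bush [288. 258.] 0.82 [0.436 0.29  0.021]
side bush [247. 235.] 0.76 [0.55  0.161 0.015]
side bush [265. 270.] 0.63 [0.439 0.196 0.009]
side stand [210. 256.] 0.85 [0.541 0.023 0.043]
side seat [172. 253.] 0.65 [ 0.557 -0.011  0.146]
side handle [178. 289.] 0.74 [ 0.493 -0.145  0.071]
side spray_can [258. 185.] 0.72 [0.643 0.252 0.026]
side wood_block [171. 306.] 0.58 [ 0.478 -0.327  0.007]
side bearing [316. 241.] 0.82 [0.447 0.374 0.011]
side bearing [174. 253.] 0.63 [ 0.557 -0.012  0.142]
side nut_big [177. 313.] 0.52 [ 0.441 -0.272  0.013]
```

View pics/top.png

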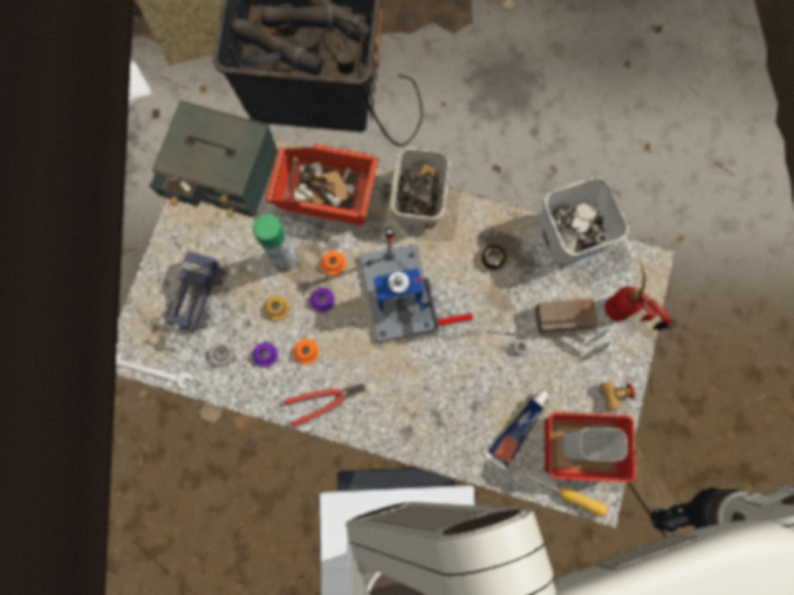

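View pics/side.png

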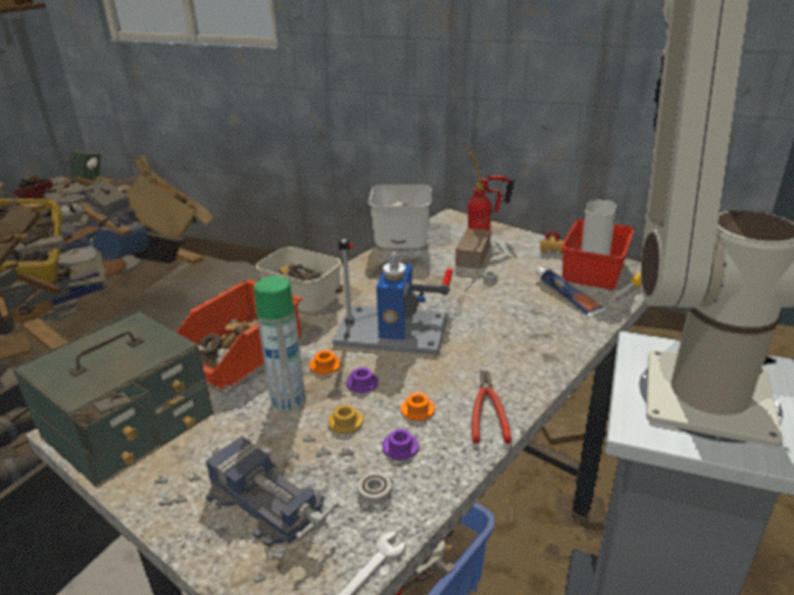

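The top view (full-scale picture) shows five bush-shaped things: orange at (333,263) and (306,351), purple at (322,299) and (264,354), brass/yellow at (276,307). In the side view the brass one is at (345,418). The brass-coloured one fits the description. The stand is at (398,285) with its red handle at (455,320). I'll confirm the bush in a crop and measure both.

```bash
python3 - <<'E'
from h import *
T=np.load('top.npz');S=np.load('side.npz')
a=cv2.resize(T['im'][155:250,130:310],None,fx=4,fy=4,interpolation=cv2.INTER_CUBIC)
b=cv2.resize(S['im'][140:300,180:340],(380,380),interpolation=cv2.INTER_CUBIC)
c=np.zeros((600,720,3),np.uint8);c[:380,:]=a[:380,:720]
b=cv2.resize(b,(220,220));c[380:,:220]=b
save('crop',c)
for n,D in(('top',T),('side',S)):
    W=cloud(D['d'],camera_info(n));im=D['im'];hsv=cv2.cvtColor(im,cv2.COLOR_RGB2HSV)
    px=(178,198) if n=='top' else (222,270)
    v,u=np.mgrid[:384,:512]; near=(abs(u-px[0])<14)&(abs(v-px[1])<14)
    br=near&(hsv[...,0]>15)&(hsv[...,0]<28)&(hsv[...,1]>120)
    P=W[br];print(n,'brass px',br.sum(),u[br].mean(),v[br].mean(),np.nanmedian(P,0).round(3),np.nanmin(P,0).round(3),np.nanmax(P,0).round(3))
    red=((hsv[...,0]<6)|(hsv[...,0]>174))&(hsv[...,1]>150)&(W[...,2]>.05)&(W[...,2]<.09)&(abs(W[...,0]-.49)<.06)&(abs(W[...,1]+.14)<.08)
    P=W[red];print('handle',red.sum(),np.nanmean(P,0).round(4),np.nanmin(P,0).round(3),np.nanmax(P,0).round(3))
    m=(W[...,2]>.009)&(W[...,2]<.022)&(abs(W[...,0]-.54)<.14)&(abs(W[...,1]+.02)<.09)
    num,lab,st,_=cv2.connectedComponentsWithStats(m.astype(np.uint8));k=1+st[1:,4].argmax()
    print('base',cv2.minAreaRect(np.float32(W[lab==k][:,:2]*1000)))
    m=(W[...,2]>.12)&(W[...,2]<.132)&(abs(W[...,0]-.54)<.06)&(abs(W[...,1]+.02)<.06);P=W[m];print('bridge',len(P),P.mean(0),cv2.minAreaRect(np.float32(P[:,:2]*1000)))
    m=(W[...,2]>.136)&(W[...,2]<.178)&(abs(W[...,0]-.54)<.04)&(abs(W[...,1]+.02)<.06);P=W[m];print('shoulder',len(P),P.mean(0),P.min(0),P.max(0))
E
```

```text
top brass px 170 178.05882352941177 198.2941176470588 [0.542 0.243 0.01 ] [ 0.518  0.221 -0.003] [0.569 0.27  0.03 ]
handle 72 [ 0.4887 -0.1377  0.0728] [ 0.479 -0.173  0.066] [ 0.496 -0.104  0.08 ]
base ((568.7598266601562, -19.400779724121094), (201.59811401367188, 129.38429260253906), 8.98143482208252)
bridge 323 [ 0.55607383 -0.02061858  0.12621313] ((558.4059448242188, -21.390926361083984), (49.86155700683594, 94.69953918457031), 9.318317413330078)
shoulder 129 [ 0.55686239 -0.02068628  0.14761459] [ 0.53830341 -0.03897634  0.13614708] [ 0.57880535 -0.0013492   0.17353427]
side brass px 302 222.26158940397352 270.3907284768212 [0.542 0.256 0.008] [ 0.518  0.222 -0.002] [0.572 0.274 0.024]
handle 36 [ 0.4891 -0.1361  0.0718] [ 0.48  -0.166  0.068] [ 0.499 -0.101  0.075]
base ((565.8037109375, -19.409515380859375), (198.98410034179688, 134.92190551757812), 9.054267883300781)
bridge 212 [ 0.550384   -0.00373211  0.12511926] ((556.0664672851562, -19.77425765991211), (49.30940246582031, 96.64807891845703), 8.86648941040039)
shoulder 125 [ 0.55454945 -0.0160867   0.14756686] [ 0.53648153 -0.04161911  0.13643504] [5.75797786e-01 2.84610370e-04 1.69146624e-01]
```

View pics/crop.png

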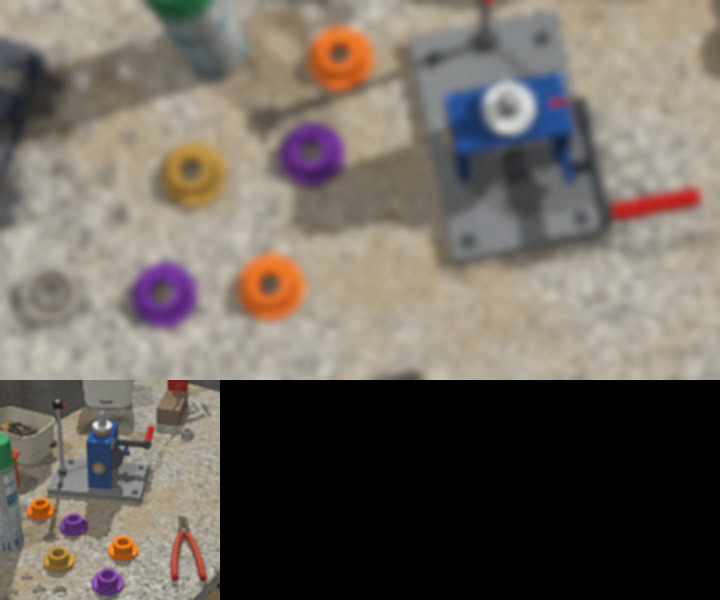

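The enlarged crop confirms it: the brass bush is at crop (195,172), distinct from the orange and purple look-alikes. It lies at about (0.545, 0.247). The post is at (0.557, -0.020) with yaw about +9°, which predicts the handle at (0.490, -0.142), agreeing with what I measured.

```bash
python3 - <<'E'
from h import *
from scipy.spatial.transform import Rotation as Ro
o=observe();R=Ro.from_quat(np.roll(o['tcp_rot'],-1)).as_matrix();print(o['eef_pos'],R.round(3),o['grip_width'],o['force'])
ci=camera_info('wrist');Rc=cv2.Rodrigues(np.float64(ci['rvec']))[0];c=-Rc.T@np.float64(ci['tvec']).ravel();print('cam in tool',R.T@(c-o['eef_pos']),'axis',R.T@Rc[2])
E
```

```text
[ 0.11585706 -0.48639385  0.2268037 ] [[ 0.973  0.232  0.   ]
 [ 0.232 -0.973  0.   ]
 [ 0.    -0.    -1.   ]] 0.08552044784991958 [-0.24862249 -0.23588555 -0.53324264]
cam in tool [ 0.07437746 -0.00067203 -0.14674758] axis [-2.92697042e-01  5.71554537e-04  9.56205059e-01]
```

```bash

python3 -m crank '[[0.02,0.03,0.04,0,0,-0.08,0.06],[0.035,0.06,0.07,0,0,-0.16,0.06],[0.052,0.09,0.08,0,0,-0.24,0.06],[0.07,0.12,0.08,0,0,-0.32,0.06],[0.086,0.147,0.08,0,0,-0.4,0.06]]' 60
python3 -m crank '[[0.017,0.03,0,0,0,-0.08,0.06],[0.034,0.06,0,0,0,-0.16,0.06],[0.052,0.09,0,0,0,-0.24,0.06],[0.07,0.12,0,0,0,-0.32,0.06],[0.086,0.147,0,0,0,-0.4,0.06]]'
python3 -m crank '[[0.017,0.03,0,0,0,-0.08,0.06],[0.034,0.06,0,0,0,-0.16,0.06],[0.052,0.09,0,0,0,-0.24,0.06],[0.07,0.12,0,0,0,-0.32,0.06],[0.086,0.147,0,0,0,-0.4,0.06]]'
python3 -m crank '[[0.017,0.03,0,0,0,-0.08,0.06],[0.034,0.06,0,0,0,-0.16,0.06],[0.052,0.09,0,0,0,-0.24,0.06],[0.07,0.12,0,0,0,-0.32,0.06],[0.086,0.147,0,0,0,-0.4,0.06]]'
python3 -c "
from h import *;o=observe();print(o)"
```

```text
time_s: 1.52
eef_pos: [0.2029, -0.3382, 0.3087]
tcp_rot: [0.001, 0.996, -0.085, 0.001]
force: [0.5, 0.5, -0.2]
grip_width: 0.0599
grip_force: 0.0
time_s: 1.93
eef_pos: [0.2884, -0.1906, 0.3071]
tcp_rot: [0.0, 0.96, -0.281, 0.001]
force: [1.3, -0.9, 0.2]
grip_width: 0.0602
grip_force: 0.0
time_s: 2.35
eef_pos: [0.2177, -0.2242, 0.3069]
tcp_rot: [-0.031, 0.908, -0.419, 0.013]
force: [-1.1, -0.6, 0.2]
grip_width: 0.0601
grip_force: 0.0
time_s: 2.77
eef_pos: [0.1188, -0.2076, 0.3073]
tcp_rot: [-0.051, 0.822, -0.566, 0.033]
force: [0.3, -0.1, -0.3]
grip_width: 0.0601
grip_force: 0.0
{'time_s': 2.7667, 'joint_pos': array([-1.20693732, -0.31635401, -0.32427605,  1.56690101,  0.12096877,
        3.14056963]), 'qvel': array([-9.36430645e-01, -4.49563054e-01, -2.78402159e-01,  1.72957749e-01,
        2.09387360e-02,  1.72399103e-04]), 'tau': array([ 4.23604086e+00, -8.42237502e+00,  2.59932339e+01, -1.13107993e-01,
        5.18317223e-01, -4.47077468e-05]), 'eef_pos': array([ 0.11884504, -0.20764318,  0.30727369]), 'tcp_rot': array([-0.05089448,  0.82208543, -0.56614276,  0.03267533]), 'force': array([ 0.34183728, -0.11372944, -0.27929523]), 'ft_torque': array([-0.05821788,  0.15315222,  0.02098313]), 'grip_force': 0.0, 'grip_width': 0.0601340385572624}
```

Joint 6 ran the wrong way into its stop, because yaw = q1 − q6 + π. I'll turn the other way, to tool-x yaw of +99°, which still puts the jaws along the stand's x.

```bash

cat >> h.py <<'E'
from scipy.spatial.transform import Rotation as Ro
def todo(p,yaw):
    o=observe();R=Ro.from_quat(np.roll(o['tcp_rot'],-1))
    y=np.radians(yaw);G=Ro.from_matrix(np.array([[np.cos(y),np.sin(y),0],[np.sin(y),-np.cos(y),0],[0,0,-1]]))
    print('t',round(o['time_s'],2),'pos',o['eef_pos'].round(4),'shift',(np.array(p)-o['eef_pos']).round(4),'turn',(G*R.inv()).as_rotvec().round(4),'q',o['joint_pos'].round(2),'F',o['force'].round(1))
E
python3 -m crank '[[0.03,0.02,0,0,0,0.1,0.06],[0.06,0.04,0,0,0,0.2,0.06],[0.09,0.06,0,0,0,0.3,0.06],[0.12,0.08,0,0,0,0.4,0.06],[0.15,0.1,0,0,0,0.5,0.06]]' | tail -7
python3 -c "
from h import *;todo((.545,.247,.2),99)"
```

```text
time_s: 3.18
eef_pos: [0.233, -0.1392, 0.3076]
tcp_rot: [-0.063, 0.939, -0.337, 0.021]
force: [-0.5, -0.5, -0.2]
grip_width: 0.0601
grip_force: 0.0
t 3.18 pos [ 0.233  -0.1392  0.3076] shift [ 0.312   0.3862 -0.1076] turn [-0.1471 -0.0887  2.4123] q [-0.69 -0.25 -0.28  1.54  0.13  3.14] F [-0.5 -0.5 -0.2]
```

```bash

python3 -m crank '[[0.02,0.02,0,-0.007,-0.004,0.12,0.06],[0.04,0.04,0,-0.015,-0.009,0.24,0.06],[0.06,0.06,0,-0.022,-0.013,0.36,0.06],[0.07,0.08,0,-0.029,-0.018,0.48,0.06],[0.08,0.10,0,-0.036,-0.022,0.6,0.06]]' | head -2
python3 -m crank '[[0.02,0.02,0,-0.007,-0.004,0.12,0.06],[0.04,0.04,0,-0.015,-0.009,0.24,0.06],[0.06,0.06,0,-0.022,-0.013,0.36,0.06],[0.07,0.08,0,-0.029,-0.018,0.48,0.06],[0.08,0.10,0,-0.036,-0.022,0.6,0.06]]' | head -2
python3 -m crank '[[0.02,0.02,0,-0.007,-0.004,0.12,0.06],[0.04,0.04,0,-0.015,-0.009,0.24,0.06],[0.06,0.06,0,-0.022,-0.013,0.36,0.06],[0.07,0.08,0,-0.029,-0.018,0.48,0.06],[0.08,0.10,0,-0.036,-0.022,0.6,0.06]]' | head -2
python3 -c "
from h import *;todo((.545,.247,.2),99)"
```

```text
time_s: 3.6
eef_pos: [0.3132, -0.0383, 0.3073]
time_s: 4.02
eef_pos: [0.3932, 0.0617, 0.3072]
time_s: 4.43
eef_pos: [0.4733, 0.1616, 0.3069]
t 4.43 pos [0.4733 0.1616 0.3069] shift [ 0.0717  0.0854 -0.1069] turn [-0.0359 -0.0247  0.609 ] q [0.3  0.22 0.19 1.54 0.04 2.33] F [ 0.5  0.5 -0.5]
```

```bash

python3 -m crank '[[0.02,0.03,0,-0.007,-0.005,0.12,0.06],[0.04,0.055,-0.01,-0.014,-0.01,0.24,0.06],[0.06,0.075,-0.04,-0.022,-0.015,0.36,0.06],[0.072,0.085,-0.08,-0.029,-0.02,0.49,0.06],[0.072,0.085,-0.107,-0.036,-0.025,0.61,0.06]]' | head -2
python3 - <<'E'
from h import *
todo((.545,.247,.2),99)
ci=camera_info('wrist');im,d=camera('wrist');W=cloud(d,ci);hsv=cv2.cvtColor(im,cv2.COLOR_RGB2HSV)
save('w1',im,s=1.2)
br=(hsv[...,0]>15)&(hsv[...,0]<28)&(hsv[...,1]>120)&(W[...,2]>.003)&(W[...,2]<.03)&(np.hypot(W[...,0]-.545,W[...,1]-.247)<.045)
P=W[br];print(len(P),P.min(0),P.max(0))
for lo,hi in((.003,.009),(.019,.026)):
    Q=P[(P[:,2]>lo)&(P[:,2]<hi)]
    if len(Q)>5: print(len(Q),Q[:,2].mean(),cv2.minEnclosingCircle(np.float32(Q[:,:2]*1000)),(np.percentile(Q,1,0)+np.percentile(Q,99,0))/2)
E
```

```text
time_s: 4.85
eef_pos: [0.5459, 0.2478, 0.1966]
t 4.85 pos [0.5459 0.2478 0.1966] shift [-0.0009 -0.0008  0.0034] turn [-0.0005 -0.0001 -0.0028] q [0.43 0.45 0.23 1.35 0.   1.84] F [-0.1 -0.3 -1. ]
1871 [0.5179477  0.21984807 0.00316113] [0.57144185 0.27336193 0.02372999]
1083 0.00560806304712641 ((544.9852905273438, 246.72695922851562), 27.050886154174805) [0.54475069 0.24691462 0.00595157]
677 0.021370041024437562 ((545.4810791015625, 246.53965759277344), 17.85672950744629) [0.54547776 0.24682388 0.02116996]
```

View pics/w1.png

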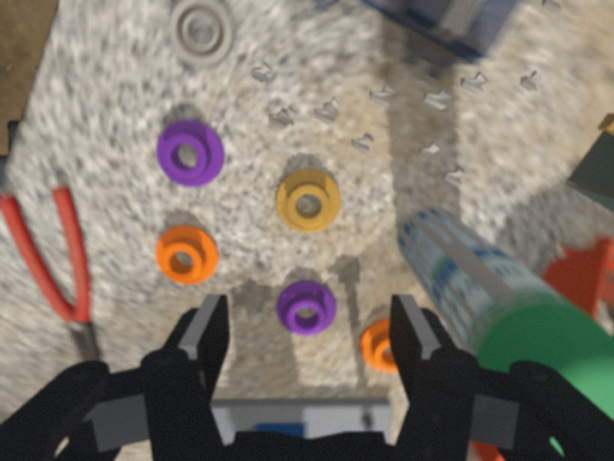

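Wrist view: the brass bush is at (310,200), with its hub centre at (0.5453, 0.2466). The can is to the right, clear of a narrowed gripper. Descend and grip.

```bash

python3 -m crank '[[0,-0.001,-0.03,0,0,-0.003,0.052],[-0.0005,-0.001,-0.06,0,0,-0.003,0.052],[-0.0005,-0.001,-0.09,0,0,-0.003,0.052],[-0.0005,-0.001,-0.115,0,0,-0.003,0.052],[-0.0005,-0.001,-0.135,0,0,-0.003,0.052]]' 
python3 -m crank '[[0,0,-0.012,0,0,0,0.052],[0,0,-0.024,0,0,0,0.052],[0,0,-0.031,0,0,0,0.052],[0,0,-0.034,0,0,0,0.052],[0,0,-0.034,0,0,0,0.052]]' 
python3 -c "
from h import *;todo((.5453,.2466,.027),99)"
```

```text
time_s: 5.32
eef_pos: [0.5433, 0.2439, 0.0642]
tcp_rot: [-0.001, 0.654, 0.757, -0.0]
force: [0.3, 0.1, 0.1]
grip_width: 0.0519
grip_force: 0.0
time_s: 5.73
eef_pos: [0.544, 0.2443, 0.0314]
tcp_rot: [-0.0, 0.653, 0.757, 0.0]
force: [-0.4, 0.4, 0.3]
grip_width: 0.0523
grip_force: 0.0
t 5.73 pos [0.544  0.2443 0.0314] shift [ 0.0013  0.0023 -0.0044] turn [-0.0006 -0.0002  0.0097] q [ 0.42  0.58 -0.02  0.97  0.    1.85] F [-0.4  0.4  0.3]
```

```bash

python3 -m crank '[[0.001,0.002,-0.004,0,0,0,0.052],[0.001,0.002,-0.004,0,0,0,0.052],[0.001,0.002,-0.004,0,0,0,0.03],[0.001,0.002,-0.004,0,0,0,0.02],[0.001,0.002,-0.004,0,0,0,0.02]]' 60
python3 -m crank '[[0,0,0,0,0,0,0.02],[0,0,0,0,0,0,0.02],[0,0,0,0,0,0,0.02],[0,0,0,0,0,0,0.02],[0,0,0,0,0,0,0.02]]' 60
python3 -c "
from h import *;todo((.5453,.2466,.027),99)"
```

```text
time_s: 6.15
eef_pos: [0.5453, 0.2466, 0.0278]
tcp_rot: [0.0, 0.653, 0.758, 0.001]
force: [-0.3, -0.6, 0.7]
grip_width: 0.0202
grip_force: 0.0
time_s: 6.57
eef_pos: [0.545, 0.2465, 0.0273]
tcp_rot: [-0.0, 0.653, 0.758, 0.0]
force: [-0.0, 0.5, -0.2]
grip_width: 0.0197
grip_force: 0.0
t 6.57 pos [0.545  0.2465 0.0273] shift [ 0.0003  0.0001 -0.0003] turn [-0.0007  0.0002  0.0084] q [ 0.42  0.58 -0.02  0.97  0.    1.85] F [-0.   0.5 -0.2]
```

```bash
python3 - <<'E'
from h import *
a,_=camera('wrist');b,_=camera('side');c=np.hstack([cv2.resize(a,(400,300)),cv2.resize(b[200:320,160:320],(400,300),interpolation=cv2.INTER_CUBIC)]);save('chk',c)
E
```

```text
(no output)
```

View pics/chk.png

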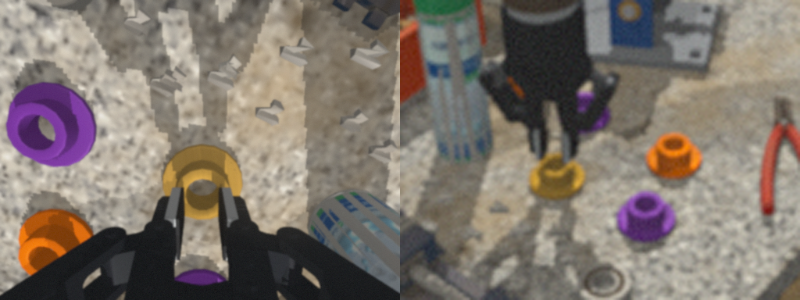

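The fingers have closed without touching the hub, either above it or behind it. The bush hasn't moved. I'll measure the fingertips in depth.

```bash
python3 - <<'E'
from h import *
for n in('wrist','side'):
    ci=camera_info(n);im,d=camera(n);W=cloud(d,ci);hsv=cv2.cvtColor(im,cv2.COLOR_RGB2HSV)
    reg=(np.hypot(W[...,0]-.545,W[...,1]-.247)<.05)
    br=reg&(hsv[...,0]>15)&(hsv[...,0]<28)&(hsv[...,1]>120);P=W[br];print(n,'brass',len(P),P.min(0).round(3),P.max(0).round(3))
    dk=reg&(hsv[...,1]<80)&(W[...,2]>.012)&(W[...,2]<.06)
    P=W[dk]
    for lo in np.arange(.012,.06,.006):
        Q=P[(P[:,2]>=lo)&(P[:,2]<lo+.006)]
        if len(Q)>3: print(round(lo,3),len(Q),Q.min(0).round(3),Q.max(0).round(3))
print(observe()['eef_pos'],observe()['grip_width'],observe()['joint_pos'])
E
```

```text
wrist brass 5843 [ 0.518  0.219 -0.002] [0.572 0.274 0.039]
0.03 19 [0.528 0.236 0.033] [0.558 0.26  0.036]
0.036 273 [0.521 0.235 0.036] [0.567 0.261 0.042]
0.042 491 [0.52  0.234 0.042] [0.567 0.261 0.048]
0.048 537 [0.52  0.235 0.048] [0.567 0.26  0.054]
0.054 669 [0.52  0.235 0.054] [0.567 0.261 0.06 ]
side brass 293 [ 0.518  0.223 -0.001] [0.577 0.275 0.088]
0.03 7 [0.528 0.237 0.032] [0.558 0.256 0.036]
0.036 21 [0.52  0.237 0.037] [0.564 0.261 0.042]
0.042 30 [0.519 0.235 0.043] [0.565 0.259 0.048]
0.048 28 [0.52  0.241 0.048] [0.565 0.261 0.054]
0.054 28 [0.52  0.242 0.054] [0.564 0.26  0.06 ]
[0.5449899  0.24646275 0.02724765] 0.019671223981301136 [ 4.24419929e-01  5.82615264e-01 -2.21935719e-02  9.65519839e-01
  5.63010825e-04  1.84662348e+00]
```

Both cameras put the fingertips at z≈0.033 while the reported TCP is 0.027. So the tips sit about 25 mm higher than stated, and z has to be corrected by that. Open, lower 20 mm, recheck.

```bash

python3 -m crank '[[0.001,0,0,0,0,0,0.052],[0.001,0,0,0,0,0,0.052],[0.001,0,0,0,0,0,0.052],[0.001,0,0,0,0,0,0.052],[0.001,0,0,0,0,0,0.052]]' 60 | tail -3
python3 -m crank '[[0,0,-0.005,0,0,0,0.052],[0,0,-0.01,0,0,0,0.052],[0,0,-0.015,0,0,0,0.052],[0,0,-0.02,0,0,0,0.052],[0,0,-0.02,0,0,0,0.052]]' 
python3 - <<'E'
from h import *
todo((.5453,.2466,.002),99)
for n in('wrist','side'):
    ci=camera_info(n);im,d=camera(n);W=cloud(d,ci);hsv=cv2.cvtColor(im,cv2.COLOR_RGB2HSV)
    reg=(np.hypot(W[...,0]-.545,W[...,1]-.247)<.05)
    br=reg&(hsv[...,0]>15)&(hsv[...,0]<28)&(hsv[...,1]>120);P=W[br];print(n,'brass',len(P),P.min(0).round(3),P.max(0).round(3))
    P=W[reg&(hsv[...,1]<80)&(W[...,2]>.006)&(W[...,2]<.03)]
    for lo in np.arange(.006,.03,.004):
        Q=P[(P[:,2]>=lo)&(P[:,2]<lo+.004)]
        if len(Q)>3: print(round(lo,3),len(Q),Q.min(0).round(3),Q.max(0).round(3))
E
```

```text
force: [0.4, 0.7, 1.0]
grip_width: 0.0517
grip_force: 0.0
time_s: 7.6
eef_pos: [0.5448, 0.2459, 0.0055]
tcp_rot: [-0.001, 0.653, 0.758, -0.001]
force: [-0.0, -0.5, 0.0]
grip_width: 0.0517
grip_force: 0.0
t 7.6 pos [0.5448 0.2459 0.0055] shift [ 0.0005  0.0007 -0.0035] turn [ 0.0005 -0.0024  0.0085] q [ 0.42  0.61 -0.04  0.92  0.    1.85] F [-0.  -0.5  0. ]
wrist brass 8995 [ 0.518  0.214 -0.001] [0.573 0.274 0.024]
0.01 8 [0.518 0.24  0.013] [0.519 0.25  0.014]
0.014 141 [0.511 0.232 0.014] [0.575 0.262 0.018]
0.018 343 [0.505 0.232 0.018] [0.582 0.263 0.022]
0.022 403 [0.504 0.231 0.022] [0.582 0.263 0.026]
0.026 465 [0.504 0.232 0.026] [0.583 0.263 0.03 ]
side brass 297 [ 0.518  0.222 -0.001] [0.576 0.275 0.024]
0.014 5 [0.511 0.248 0.015] [0.574 0.262 0.018]
0.018 18 [0.51  0.229 0.018] [0.581 0.262 0.022]
0.022 17 [0.505 0.242 0.022] [0.583 0.264 0.026]
0.026 22 [0.505 0.237 0.026] [0.582 0.263 0.03 ]
```

```bash

python3 -m crank '[[0.001,0,-0.003,0,0,0,0.052],[0.001,0,-0.003,0,0,0,0.052],[0.001,0,-0.003,0,0,0,0.03],[0.001,0,-0.003,0,0,0,0.03],[0.001,0,-0.003,0,0,0,0.03]]' 60
python3 -m crank '[[0,0,0,0,0,0,0.03],[0,0,0,0,0,0,0.03],[0,0,0,0,0,0,0.03],[0,0,0,0,0,0,0.03],[0,0,0,0,0,0,0.03]]' 60
```

```text
time_s: 8.12
eef_pos: [0.5474, 0.2466, 0.0048]
tcp_rot: [0.0, 0.653, 0.758, 0.001]
force: [0.6, -1.3, 2.4]
grip_width: 0.0328
grip_force: 59.9
time_s: 8.53
eef_pos: [0.5474, 0.2467, 0.0048]
tcp_rot: [0.0, 0.653, 0.758, 0.001]
force: [-1.0, -0.5, 5.0]
grip_width: 0.0327
grip_force: 60.2
```

```bash

python3 -m crank '[[0,0,0.01,0,0,0,0.03],[0,0,0.03,0,0,0,0.03],[0,0,0.06,0,0,0,0.03],[0,0,0.1,0,0,0,0.03],[0,0,0.14,0,0,0,0.03]]' 60
python3 -m crank '[[0,0,0.03,0,0,0,0.03],[0,0,0.06,0,0,0,0.03],[0,0,0.08,0,0,0,0.03],[0,0,0.09,0,0,0,0.03],[0,0,0.09,0,0,0,0.03]]' 60
python3 - <<'E'
from h import *
todo((.557,-.02,.235),99)
o=observe()
ci=camera_info('wrist');im,d=camera('wrist');W=cloud(d,ci);hsv=cv2.cvtColor(im,cv2.COLOR_RGB2HSV)
im2,d2=camera('side')
br=(hsv[...,0]>15)&(hsv[...,0]<28)&(hsv[...,1]>120)&(W[...,2]>.12)&(np.hypot(W[...,0]-.545,W[...,1]-.247)<.06)
P=W[br]-o['eef_pos'];print('brass rel eef',len(P),np.percentile(P,1,0),np.percentile(P,50,0),np.percentile(P,99,0))
print(np.histogram(P[:,2],12))
c=np.hstack([cv2.resize(im,(400,300)),cv2.resize(im2[120:300,140:380],(400,300),interpolation=cv2.INTER_CUBIC)]);save('lift',c)
E
```

```text
time_s: 8.95
eef_pos: [0.5453, 0.2457, 0.1442]
tcp_rot: [-0.001, 0.653, 0.758, -0.002]
force: [0.9, 0.1, 0.2]
grip_width: 0.0329
grip_force: 59.9
time_s: 9.37
eef_pos: [0.5479, 0.2469, 0.2369]
tcp_rot: [0.001, 0.653, 0.758, 0.002]
force: [1.2, 0.3, -1.7]
grip_width: 0.0332
grip_force: 60.0
t 9.37 pos [0.5479 0.2469 0.2369] shift [ 0.0091 -0.2669 -0.0019] turn [-0.0025  0.0042  0.0084] q [0.42 0.44 0.31 1.44 0.   1.85] F [ 1.2  0.3 -1.7]
brass rel eef 7576 [-0.02519701 -0.01638382 -0.00118534] [-0.00142128  0.01080963  0.00979817] [0.0209015  0.02676916 0.01788497]
(array([3007,  774, 2010, 1783,    0,    0,    0,    0,    0,    0,    0,
          2]), array([-0.0038317 ,  0.00293742,  0.00970655,  0.01647567,  0.02324479,
        0.03001392,  0.03678304,  0.04355216,  0.05032128,  0.05709041,
        0.06385953,  0.07062865,  0.07739778]))
```

View pics/lift.png

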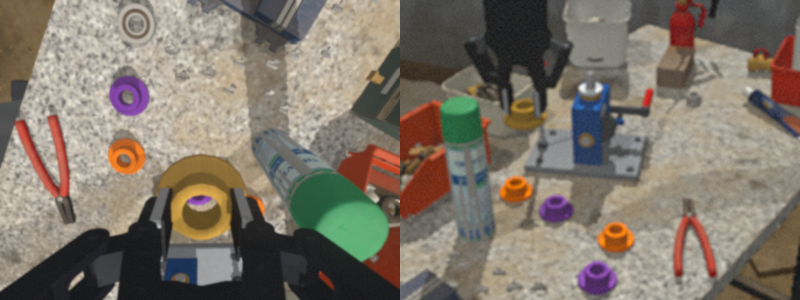

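The bush is held upright in the jaws: wrist crop (200,210), side crop (523,110). Next I move to just past the post on its −y side, so that the wrist camera sees bush and post together.

```bash

python3 -m crank '[[0,-0.03,0.005,0,0,0,0.03],[0,-0.065,0.01,0,0,0,0.03],[0,-0.1,0.01,0,0,0,0.03],[0,-0.135,0.01,0,0,0,0.03],[0,-0.17,0.01,0,0,0,0.03]]' 60 | head -2
python3 -m crank '[[0,-0.035,0,0,0,0,0.03],[0,-0.07,0,0,0,0,0.03],[0,-0.1,0,0,0,0,0.03],[0,-0.13,0,0,0,0,0.03],[0,-0.15,0,0,0,0,0.03]]' 60 | head -2
python3 -m crank '[[0,0,0,0,0,0,0.03],[0,0,0,0,0,0,0.03],[0,0,0,0,0,0,0.03],[0,0,0,0,0,0,0.03],[0,0,0,0,0,0,0.03]]' 60 
cat > m.py <<'E'
from h import *
todo((.557,-.02,.235),99)
o=observe();e=o['eef_pos']
ci=camera_info('wrist');im,d=camera('wrist');W=cloud(d,ci);hsv=cv2.cvtColor(im,cv2.COLOR_RGB2HSV)
np.savez('w',im=im,d=d)
br=(hsv[...,0]>12)&(hsv[...,0]<30)&(hsv[...,1]>100)&(W[...,2]>e[2]-.015)&(np.hypot(W[...,0]-e[0],W[...,1]-e[1])<.06)
P=W[br]
def fit(Q,ri,ro):
    g=np.arange(-.012,.0121,.0005);c0=np.median(Q,0);best=[]
    for x in g:
        for y in g:
            r=np.hypot(Q[:,0]-c0[0]-x,Q[:,1]-c0[1]-y);best.append((((r>ri)&(r<ro)).sum(),c0[0]+x,c0[1]+y))
    best=np.array(best);b=best[best[:,0]>=best[:,0].max()*.99];return b[:,1:].mean(0),b[:,1:].std(0),best[:,0].max()/len(Q)
z=P[:,2]-e[2]
for lo,hi,ri,ro in((.0145,.021,.0105,.018),(-.004,.005,.018,.028)):
    Q=P[(z>lo)&(z<hi)];A=np.c_[Q[:,:2]-Q[:,:2].mean(0),np.ones(len(Q))];k=np.linalg.lstsq(A,Q[:,2],rcond=None)[0]
    print('bush',len(Q),'z rel',np.median(Q[:,2])-e[2],'slope',k[:2].round(3));f=fit(Q,ri,ro);print('centre rel eef',f[0]-e[:2],f)
reg=(np.hypot(W[...,0]-.557,W[...,1]+.02)<.035)&(hsv[...,1]<90)
for lo,hi,ri,ro in((.139,.146,.009,.02),(.1665,.175,0,.0065)):
    Q=W[reg&(W[...,2]>lo)&(W[...,2]<hi)];print('post',lo,len(Q),len(Q) and (np.median(Q[:,2]),fit(Q,ri,ro),cv2.minEnclosingCircle(np.float32(Q[:,:2]))))
E
python3 m.py
```

```text
time_s: 9.88
eef_pos: [0.5454, 0.0749, 0.2414]
time_s: 10.3
eef_pos: [0.5452, -0.0762, 0.2413]
time_s: 10.72
eef_pos: [0.5468, -0.0723, 0.2437]
tcp_rot: [-0.001, 0.652, 0.758, 0.0]
force: [-0.2, -0.1, -2.0]
grip_width: 0.0333
grip_force: 59.9
t 10.72 pos [ 0.5468 -0.0723  0.2437] shift [ 0.0102  0.0523 -0.0087] turn [-0.0011 -0.0009  0.0067] q [-0.13  0.34  0.18  1.42  0.    1.29] F [-0.2 -0.1 -2. ]
bush 3231 z rel 0.01664674156516746 slope [-0.001 -0.002]
centre rel eef [-0.00047237  0.00051823] (array([ 0.54632515, -0.07182473]), array([0.00025, 0.00025]), np.float64(0.9730733519034355))
bush 3276 z rel 0.0007956801423097681 slope [ 0.002 -0.011]
centre rel eef [0.00120432 0.00508795] (array([ 0.54800184, -0.06725501]), array([0.00055902, 0.        ]), np.float64(0.561050061050061))
post 0.139 1767 (np.float64(0.1415193482456808), (array([ 0.55818457, -0.02141915]), array([0.0002357, 0.0002357]), np.float64(0.9886813808715337)), ((0.5579192638397217, -0.02129317820072174), 0.020023833960294724))
post 0.1665 285 (np.float64(0.1687626810213255), (array([ 0.55786547, -0.0211582 ]), array([0.00025, 0.00025]), np.float64(0.9754385964912281)), ((0.5580857992172241, -0.02129291743040085), 0.006814550142735243))
```

Bush centre is (0.5463, −0.0718) and post axis (0.5580, −0.0213), so the shift is (+0.0117, +0.0505). The bush is level.

```bash

python3 -m crank '[[0.003,0.012,0,0,0,0,0.03],[0.006,0.025,0,0,0,0,0.03],[0.009,0.038,0,0,0,0,0.03],[0.0117,0.0505,0,0,0,0,0.03],[0.0117,0.0505,0,0,0,0,0.03]]' 60 | head -2
python3 -m crank '[[0,0,-0.015,0,0,0,0.03],[0,0,-0.03,0,0,0,0.03],[0,0,-0.045,0,0,0,0.03],[0,0,-0.055,0,0,0,0.03],[0,0,-0.058,0,0,0,0.03]]' 60 |head -2
python3 -m crank '[[0,0,0,0,0,0,0.03],[0,0,0,0,0,0,0.03],[0,0,0,0,0,0,0.03],[0,0,0,0,0,0,0.03],[0,0,0,0,0,0,0.03]]' 60 
python3 m.py | grep -A1 bush
```

```text
time_s: 11.18
eef_pos: [0.5593, -0.0196, 0.2443]
time_s: 11.6
eef_pos: [0.5575, -0.0227, 0.1842]
time_s: 12.02
eef_pos: [0.5592, -0.0231, 0.1872]
tcp_rot: [0.001, 0.653, 0.758, 0.001]
force: [-0.5, 0.0, -1.9]
grip_width: 0.0329
grip_force: 60.0
bush 3171 z rel 0.01662070919535691 slope [ 0.    -0.003]
centre rel eef [-0.00056879  0.0007346 ] (array([ 0.55865895, -0.02238006]), array([0.0002357, 0.0002357]), np.float64(0.9754020813623463))
bush 3260 z rel 0.0007405404902701695 slope [ 0.006 -0.02 ]
centre rel eef [0.00104607 0.00497699] (array([ 0.56027381, -0.01813766]), array([0.00085391, 0.        ]), np.float64(0.5662576687116564))
```

```bash

python3 -m crank '[[-0.0006,0.001,0,0,0,0,0.03],[-0.0006,0.001,-0.007,0,0,0,0.03],[-0.0006,0.001,-0.014,0,0,0,0.03],[-0.0006,0.001,-0.02,0,0,0,0.03],[-0.0006,0.001,-0.026,0,0,0,0.03]]' 60
python3 -m crank '[[0,0,-0.004,0,0,0,0.03],[0,0,-0.008,0,0,0,0.03],[0,0,-0.011,0,0,0,0.03],[0,0,-0.0125,0,0,0,0.03],[0,0,-0.0125,0,0,0,0.03]]' 60
```

```text
time_s: 12.48
eef_pos: [0.5576, -0.022, 0.1591]
tcp_rot: [-0.001, 0.653, 0.758, -0.0]
force: [0.0, 0.3, -1.6]
grip_width: 0.0329
grip_force: 60.0
time_s: 12.9
eef_pos: [0.5579, -0.022, 0.1474]
tcp_rot: [-0.0, 0.653, 0.758, 0.0]
force: [-0.3, 0.2, -1.5]
grip_width: 0.0331
grip_force: 60.0
```

```bash

python3 -m crank '[[0,0,-0.0005,0,0,0,0.03],[0,0,-0.001,0,0,0,0.03],[0,0,-0.0015,0,0,0,0.03],[0,0,-0.0015,0,0,0,0.03],[0,0,-0.0015,0,0,0,0.03]]' 60
```

```text
time_s: 13.32
eef_pos: [0.5584, -0.022, 0.1467]
tcp_rot: [0.0, 0.653, 0.758, 0.001]
force: [0.2, 0.5, 0.4]
grip_width: 0.0329
grip_force: 60.1
```

Contact: the bush's weight has come off the wrist. Release and rise, then check.

```bash

python3 -m crank '[[0,0,0,0,0,0,0.036],[0,0,0,0,0,0,0.042],[0,0,0,0,0,0,0.05],[0,0,0,0,0,0,0.052],[0,0,0,0,0,0,0.052]]' 60
python3 -m crank '[[0,0,0.01,0,0,0,0.052],[0,0,0.03,0,0,0,0.052],[0,0,0.06,0,0,0,0.052],[0,0,0.09,0,0,0,0.052],[0,0,0.12,0,0,0,0.052]]' 60
python3 - <<'E'
from h import *
todo((.557,-.02,.235),99)
im,d=camera('wrist');W=cloud(d,camera_info('wrist'));hsv=cv2.cvtColor(im,cv2.COLOR_RGB2HSV)
br=(hsv[...,0]>12)&(hsv[...,0]<30)&(hsv[...,1]>100)&(W[...,2]>.12)&(np.hypot(W[...,0]-.558,W[...,1]+.021)<.04)
print(np.histogram(W[br][:,2],np.arange(.136,.176,.004)))
b,_=camera('side')
c=np.hstack([cv2.resize(im,(400,300)),cv2.resize(b[130:250,190:350],(400,300),interpolation=cv2.INTER_CUBIC)]);save('placed',c)
E
```

```text
time_s: 13.73
eef_pos: [0.5581, -0.022, 0.1463]
tcp_rot: [-0.0, 0.653, 0.758, 0.0]
force: [-0.2, -0.1, 0.5]
grip_width: 0.0521
grip_force: 0.0
time_s: 14.15
eef_pos: [0.5578, -0.022, 0.2683]
tcp_rot: [-0.0, 0.653, 0.758, 0.0]
force: [0.0, 0.3, 0.5]
grip_width: 0.052
grip_force: 0.0
t 14.15 pos [ 0.5578 -0.022   0.2683] shift [-0.0008  0.002  -0.0333] turn [-0.0007  0.0003  0.0084] q [-0.04  0.35  0.26  1.48  0.    1.38] F [0.  0.3 0.5]
(array([   0,    0,    0,    5, 1616,   89,   52,   74, 1024]), array([0.136, 0.14 , 0.144, 0.148, 0.152, 0.156, 0.16 , 0.164, 0.168,
       0.172]))
```

View pics/placed.png

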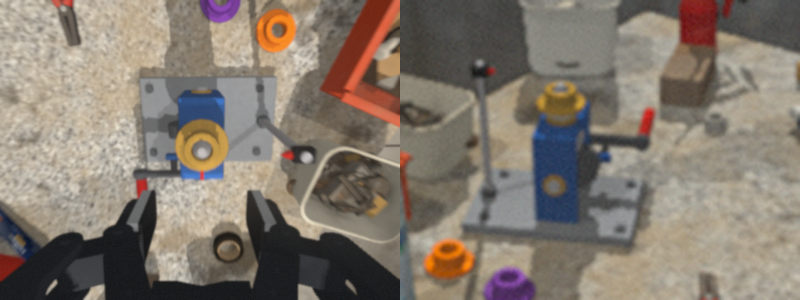

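```bash
python3 - <<'E'
from h import *
for n in('wrist','side','top'):
    ci=camera_info(n);im,d=camera(n);W=cloud(d,ci);hsv=cv2.cvtColor(im,cv2.COLOR_RGB2HSV)
    br=(hsv[...,0]>12)&(hsv[...,0]<30)&(hsv[...,1]>100)&(W[...,2]>.12)&(np.hypot(W[...,0]-.558,W[...,1]+.021)<.04)
    print(n,np.histogram(W[br][:,2],np.arange(.138,.176,.003)))
    red=((hsv[...,0]<6)|(hsv[...,0]>174))&(hsv[...,1]>150)&(W[...,2]>.05)&(W[...,2]<.16)&(abs(W[...,0]-.49)<.06)&(abs(W[...,1]+.14)<.06)
    P=W[red]; print('handle',len(P),len(P) and (P.min(0).round(3),P.max(0).round(3),P.mean(0).round(4)))
todo((.4905,-.1432,.2),99)
E
```

```text
wrist (array([   0,    2,  401, 1235,   35,   41,   43,  123,  933,    6,    0,
          0]), array([0.138, 0.141, 0.144, 0.147, 0.15 , 0.153, 0.156, 0.159, 0.162,
       0.165, 0.168, 0.171, 0.174]))
handle 276 (array([ 0.48 , -0.136,  0.068]), array([ 0.495, -0.102,  0.076]), array([ 0.4877, -0.1166,  0.0723]))
side (array([ 0,  7, 42, 41, 11, 15, 11, 21, 25,  0,  0,  0]), array([0.138, 0.141, 0.144, 0.147, 0.15 , 0.153, 0.156, 0.159, 0.162,
       0.165, 0.168, 0.171, 0.174]))
handle 35 (array([ 0.481, -0.165,  0.069]), array([ 0.498, -0.104,  0.075]), array([ 0.4888, -0.1354,  0.072 ]))
top (array([0, 0, 0, 0, 0, 0, 0, 0, 0, 0, 0, 0]), array([0.138, 0.141, 0.144, 0.147, 0.15 , 0.153, 0.156, 0.159, 0.162,
       0.165, 0.168, 0.171, 0.174]))
handle 36 (array([ 0.484, -0.173,  0.064]), array([ 0.497, -0.137,  0.078]), array([ 0.4911, -0.1538,  0.0723]))
t 14.4 pos [ 0.558  -0.022   0.2665] shift [-0.0675 -0.1212 -0.0665] turn [-0.0007  0.0007  0.0085] q [-0.04  0.35  0.25  1.48  0.    1.38] F [-0.1  0.1  0.1]
```

The bush is seated: flange top at 0.148, hub top at 0.164, matching a shoulder at 0.142. Now over the handle at (0.491, −0.143) with jaws along the stand's x.

```bash

python3 -m crank '[[-0.015,-0.027,0,0,0,0.008,0.052],[-0.03,-0.055,0,0,0,0.008,0.052],[-0.045,-0.082,0,0,0,0.008,0.052],[-0.06,-0.108,0,0,0,0.008,0.052],[-0.0668,-0.1212,-0.01,0,0,0.008,0.052]]' 50 |head -2
python3 -m crank '[[0,0,-0.03,0,0,0,0.052],[0,0,-0.06,0,0,0,0.052],[0,0,-0.09,0,0,0,0.052],[0,0,-0.115,0,0,0,0.052],[0,0,-0.125,0,0,0,0.052]]' 50 |head -2
python3 -m crank '[[0,0,0,0,0,0,0.052],[0,0,0,0,0,0,0.052],[0,0,0,0,0,0,0.052],[0,0,0,0,0,0,0.052],[0,0,0,0,0,0,0.052]]' 50 
python3 - <<'E'
from h import *
todo((.4912,-.1432,.045),99)
for n in('wrist','side'):
    ci=camera_info(n);im,d=camera(n);W=cloud(d,ci);hsv=cv2.cvtColor(im,cv2.COLOR_RGB2HSV)
    reg=(abs(W[...,0]-.49)<.06)&(abs(W[...,1]+.14)<.07)
    red=((hsv[...,0]<6)|(hsv[...,0]>174))&(hsv[...,1]>150)&(W[...,2]>.05)&(W[...,2]<.09)&reg
    P=W[red]; print(n,'handle',len(P),len(P) and (P.min(0).round(3),P.max(0).round(3),P.mean(0).round(4), np.polyfit(P[:,1]+.143,P[:,0],1)))
    Q=W[reg&(hsv[...,1]<80)&(W[...,2]>.125)&(W[...,2]<.15)];print('fingers',len(Q),len(Q) and (Q.min(0).round(3),Q.max(0).round(3)))
E
```

```text
time_s: 14.82
eef_pos: [0.4896, -0.1455, 0.2565]
time_s: 15.23
eef_pos: [0.4873, -0.1422, 0.1262]
time_s: 15.65
eef_pos: [0.4925, -0.1435, 0.1329]
tcp_rot: [0.001, 0.65, 0.76, 0.001]
force: [0.2, -1.0, 1.2]
grip_width: 0.0516
grip_force: 0.0
t 15.65 pos [ 0.4925 -0.1435  0.1329] shift [-0.0013  0.0003 -0.0879] turn [0.0002 0.0033 0.0004] q [-0.28  0.32 -0.13  1.11  0.    1.13] F [ 0.2 -1.   1.2]
wrist handle 2311 (array([ 0.478, -0.174,  0.067]), array([ 0.502, -0.102,  0.075]), array([ 0.49  , -0.1363,  0.0721]), array([-0.14924179,  0.49103395]))
fingers 591 (array([ 0.453, -0.159,  0.14 ]), array([ 0.529, -0.127,  0.15 ]))
side handle 34 (array([ 0.481, -0.171,  0.068]), array([ 0.499, -0.104,  0.075]), array([ 0.4889, -0.1348,  0.072 ]), array([-0.18303794,  0.49036139]))
fingers 17 (array([ 0.453, -0.143,  0.142]), array([ 0.527, -0.127,  0.15 ]))
```

```bash

python3 -m crank '[[-0.001,0,-0.02,0,0,0,0.052],[-0.001,0,-0.04,0,0,0,0.052],[-0.001,0,-0.06,0,0,0,0.052],[-0.001,0,-0.077,0,0,0,0.052],[-0.001,0,-0.087,0,0,0,0.052]]' 50 
python3 -m crank '[[0,0,0,0,0,0,0.052],[0,0,0,0,0,0,0.052],[0,0,0,0,0,0,0.01],[0,0,0,0,0,0,0.01],[0,0,0,0,0,0,0.01]]' 50 
python3 -m crank '[[0,0,0,0,0,0,0.01],[0,0,0,0,0,0,0.01],[0,0,0,0,0,0,0.01],[0,0,0,0,0,0,0.01],[0,0,0,0,0,0,0.01]]' 50
```

```text
time_s: 16.17
eef_pos: [0.4894, -0.143, 0.0429]
tcp_rot: [-0.001, 0.65, 0.76, -0.0]
force: [-1.3, -1.3, -0.1]
grip_width: 0.0518
grip_force: 0.0
time_s: 16.58
eef_pos: [0.4913, -0.1435, 0.0454]
tcp_rot: [0.001, 0.65, 0.76, 0.001]
force: [0.5, -0.6, -1.0]
grip_width: 0.0164
grip_force: 1.2
time_s: 17.0
eef_pos: [0.4915, -0.1434, 0.0452]
tcp_rot: [0.001, 0.65, 0.76, 0.001]
force: [1.5, 0.1, 6.0]
grip_width: 0.0141
grip_force: 49.1
```

```bash

python3 -m crank '[[0.0005,0.0001,0.0089,0,0,0,0.01],[0.0018,0.0003,0.0177,0,0,0,0.01],[0.0041,0.0006,0.0263,0,0,0,0.01],[0.0073,0.0011,0.0346,0,0,0,0.01],[0.0113,0.0018,0.0425,0,0,0,0.01]]' 50
```

```text
time_s: 17.42
eef_pos: [0.4993, -0.1421, 0.0854]
tcp_rot: [-0.002, 0.65, 0.76, -0.002]
force: [0.4, -5.0, -8.7]
grip_width: 0.0141
grip_force: 49.0
```

Lever is following with low forces; continue the arc.

```bash

python3 -m crank '[[0.0048,0.0008,0.0075,0,0,0,0.01],[0.0103,0.0016,0.0144,0,0,0,0.01],[0.0165,0.0026,0.0207,0,0,0,0.01],[0.0234,0.0037,0.0263,0,0,0,0.01],[0.0307,0.0049,0.0311,0,0,0,0.01]]' 50
python3 -m crank '[[0.0078,0.0012,0.004,0,0,0,0.01],[0.016,0.0025,0.0072,0,0,0,0.01],[0.0245,0.0039,0.0095,0,0,0,0.01],[0.0332,0.0052,0.0109,0,0,0,0.01],[0.042,0.0066,0.0114,0,0,0,0.01]]' 50
python3 -m crank '[[0,0,0,0,0,0,0.01],[0,0,0,0,0,0,0.01],[0,0,0,0,0,0,0.01],[0,0,0,0,0,0,0.01],[0,0,0,0,0,0,0.01]]' 50
cat > l.py <<'E'
from h import *
todo((.5752,-.13,.13),99)
c=np.array([.558,-.0213])+np.array([[.9877,-.1564],[.1564,.9877]])@[0,-.11];print('shaft',c)
pics=[]
for n in('side','wrist'):
    ci=camera_info(n);im,d=camera(n);W=cloud(d,ci);hsv=cv2.cvtColor(im,cv2.COLOR_RGB2HSV);pics.append(im)
    L=(W-np.r_[c,.066])@np.array([[.9877,-.1564,0],[.1564,.9877,0],[0,0,1]]) # stand axes from shaft
    red=((hsv[...,0]<6)|(hsv[...,0]>174))&(hsv[...,1]>130)&(abs(L[...,0])<.1)&(abs(L[...,1])<.06)&(L[...,2]>.04)&(L[...,2]<.11)
    P=L[red];print(n,'handle in shaft frame',len(P),len(P) and (P.min(0).round(4),P.max(0).round(4),P.mean(0).round(4)))
    br=(hsv[...,0]>12)&(hsv[...,0]<30)&(hsv[...,1]>100)&(W[...,2]>.13)&(np.hypot(W[...,0]-.558,W[...,1]+.021)<.035)
    z=W[br][:,2]; t=z[(z>.171)&(z<.186)];f=z[(z>.155)&(z<.17)]; print('bush hub top',len(t),len(t) and np.percentile(t,[50,80]),'flange',len(f),len(f) and np.median(f))
save('lev',np.hstack([cv2.resize(pics[1],(400,300)),cv2.resize(pics[0][130:250,190:350],(400,300),interpolation=cv2.INTER_CUBIC)]))
E
python3 l.py
```

```text
time_s: 17.83
eef_pos: [0.5219, -0.1388, 0.117]
tcp_rot: [-0.007, 0.651, 0.759, -0.009]
force: [-26.3, -9.8, 15.9]
grip_width: 0.0138
grip_force: 49.3
time_s: 18.25
eef_pos: [0.5718, -0.1309, 0.1336]
tcp_rot: [-0.0, 0.65, 0.76, -0.001]
force: [-8.7, -2.8, 13.2]
grip_width: 0.014
grip_force: 53.1
time_s: 18.67
eef_pos: [0.5736, -0.1307, 0.1335]
tcp_rot: [0.001, 0.65, 0.76, -0.0]
force: [-7.1, -1.8, 16.1]
grip_width: 0.0144
grip_force: 53.4
t 18.67 pos [ 0.5736 -0.1307  0.1335] shift [ 0.0016  0.0007 -0.0035] turn [0.0013 0.0012 0.0011] q [-0.22  0.47  0.08  1.19 -0.    1.19] F [-7.1 -1.8 16.1]
shaft [ 0.575204 -0.129947]
side handle in shaft frame 38 (array([-0.0109, -0.0169,  0.0868]), array([0.0041, 0.0479, 0.0951]), array([-0.0034,  0.0137,  0.0909]))
bush hub top 56 [0.17645914 0.17881805] flange 108 0.1627551599868811
wrist handle in shaft frame 5826 (array([-0.0102, -0.0317,  0.0843]), array([0.0057, 0.0424, 0.1046]), array([-0.0022,  0.0082,  0.0911]))
bush hub top 2073 [0.17900126 0.17972121] flange 6148 0.1633858337633754
```

View pics/lev.png

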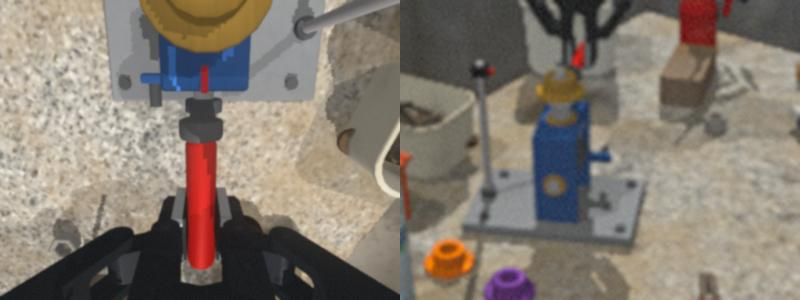

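Wrist view: the lever is nearly upright. The handle runs from (202,140) to (201,265), with the red line at (205,78). The handle sits about 2.2 mm short in stand x (q≈1.545), and the bush top is at 0.180. I'll nudge +2.3 mm and relieve the 16 N vertical load.

```bash

python3 -m crank '[[0.001,0.0002,0.001,0,0,0,0.01],[0.0023,0.0004,0.0025,0,0,0,0.01],[0.0023,0.0004,0.0025,0,0,0,0.01],[0.0023,0.0004,0.0025,0,0,0,0.01],[0.0023,0.0004,0.0025,0,0,0,0.01]]' 60
python3 -m crank '[[0,0,0,0,0,0,0.01],[0,0,0,0,0,0,0.01],[0,0,0,0,0,0,0.01],[0,0,0,0,0,0,0.01],[0,0,0,0,0,0,0.01]]' 60
python3 l.py
```

```text
time_s: 19.18
eef_pos: [0.5736, -0.1305, 0.1337]
tcp_rot: [-0.001, 0.65, 0.76, -0.002]
force: [-9.1, -3.6, 9.4]
grip_width: 0.0138
grip_force: 59.0
time_s: 19.6
eef_pos: [0.5737, -0.1306, 0.1337]
tcp_rot: [-0.001, 0.65, 0.76, -0.002]
force: [-9.2, -3.5, 10.2]
grip_width: 0.0138
grip_force: 59.0
t 19.6 pos [ 0.5737 -0.1306  0.1337] shift [ 0.0015  0.0006 -0.0037] turn [ 0.0015 -0.0045  0.0016] q [-0.22  0.47  0.09  1.2  -0.    1.19] F [-9.2 -3.5 10.2]
shaft [ 0.575204 -0.129947]
side handle in shaft frame 36 (array([-0.0099, -0.0174,  0.0864]), array([0.0051, 0.0492, 0.0958]), array([-0.003 ,  0.0153,  0.0909]))
bush hub top 56 [0.17691771 0.17886341] flange 108 0.16262883583786064
wrist handle in shaft frame 5765 (array([-0.0099, -0.032 ,  0.0836]), array([0.006 , 0.0415, 0.1068]), array([-0.002 ,  0.0081,  0.0912]))
bush hub top 2112 [0.17904261 0.17976747] flange 6143 0.16340465346539784
```

View pics/lev.png

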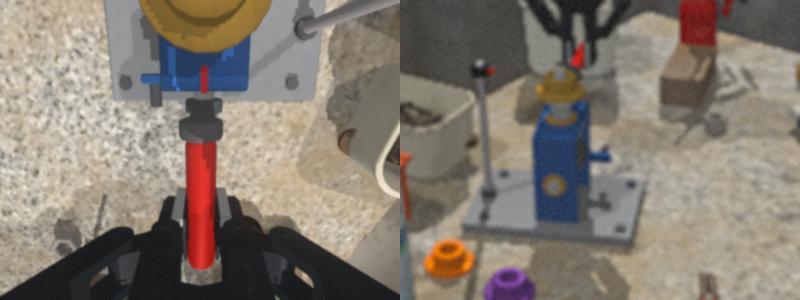

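The arm barely moved (static friction), so command a bit more.

```bash

python3 -m crank '[[0.002,0.0003,0.001,0,0,0,0.01],[0.003,0.0005,0.002,0,0,0,0.01],[0.003,0.0005,0.002,0,0,0,0.01],[0.003,0.0005,0.002,0,0,0,0.01],[0.003,0.0005,0.002,0,0,0,0.01]]' 60
python3 l.py
```

```text
time_s: 20.12
eef_pos: [0.5746, -0.1303, 0.1339]
tcp_rot: [-0.003, 0.65, 0.76, -0.004]
force: [-9.6, -4.7, 4.9]
grip_width: 0.0138
grip_force: 58.8
t 20.12 pos [ 0.5746 -0.1303  0.1339] shift [ 0.0006  0.0003 -0.0039] turn [ 0.0017 -0.0097  0.002 ] q [-0.22  0.48  0.1   1.2  -0.    1.19] F [-9.6 -4.7  4.9]
shaft [ 0.575204 -0.129947]
side handle in shaft frame 35 (array([-0.009 , -0.022 ,  0.0827]), array([0.0073, 0.0471, 0.0948]), array([-0.0013,  0.0147,  0.0907]))
bush hub top 52 [0.17714173 0.17865366] flange 110 0.1630086506980062
wrist handle in shaft frame 5741 (array([-0.0088, -0.0316,  0.084 ]), array([0.007 , 0.0416, 0.1067]), array([-0.0009,  0.0082,  0.0912]))
bush hub top 2148 [0.17910526 0.17980226] flange 6154 0.16344644238304834
```

```bash

python3 -m crank '[[0.001,0.0002,0.0005,0,0,0,0.01],[0.002,0.0003,0.001,0,0,0,0.01],[0.002,0.0003,0.001,0,0,0,0.01],[0.002,0.0003,0.001,0,0,0,0.01],[0.002,0.0003,0.001,0,0,0,0.01]]' 60
python3 -m crank '[[0,0,0,0,0,0,0.01],[0,0,0,0,0,0,0.01],[0,0,0,0,0,0,0.01],[0,0,0,0,0,0,0.01],[0,0,0,0,0,0,0.01]]' 60
python3 l.py
```

```text
time_s: 20.63
eef_pos: [0.5755, -0.1301, 0.1339]
tcp_rot: [-0.004, 0.65, 0.76, -0.005]
force: [-10.6, -6.0, 3.3]
grip_width: 0.014
grip_force: 58.6
time_s: 21.05
eef_pos: [0.5755, -0.1301, 0.1339]
tcp_rot: [-0.004, 0.65, 0.76, -0.005]
force: [-11.5, -5.3, 2.6]
grip_width: 0.0138
grip_force: 58.6
t 21.05 pos [ 0.5755 -0.1301  0.1339] shift [-0.0003  0.0001 -0.0039] turn [ 0.0018 -0.0125  0.0023] q [-0.22  0.48  0.11  1.21 -0.    1.2 ] F [-11.5  -5.3   2.6]
shaft [ 0.575204 -0.129947]
side handle in shaft frame 37 (array([-0.009 , -0.0171,  0.0859]), array([0.0073, 0.0455, 0.0948]), array([-0.001 ,  0.0141,  0.0911]))
bush hub top 56 [0.17711868 0.17871021] flange 103 0.16274831042097784
wrist handle in shaft frame 5760 (array([-0.008 , -0.0317,  0.0838]), array([0.0079, 0.0417, 0.1078]), array([0.0001, 0.0082, 0.0912]))
bush hub top 2168 [0.17906101 0.1798231 ] flange 6151 0.1634918660586263
```

The handle is centred over the shaft to within 0.1 mm, steady and gripped at 59 N. The bush is at full lift. Handing in.

```bash
python3 -c "
from station import *;print(sign_off())"
```

```text
the job is handed in; nothing more can be done
None
```

I seated the brass bush on the post shoulder and let go of it, then swung the cam lever upright; the gripper still held it there at sign-off (21 s of the 64 s, verdict not shown).

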